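# Draw the oil pick-up pipe out through the baffle window and hold it over the pan

### The arm

A 6-joint arm with a two-finger parallel gripper is mounted at the origin on the work surface. World frame = base frame: x ahead of the robot, y to its left, z up, the work surface at z = 0. Lengths are in m, angles in degrees, forces in N, time in s.
With the tool pointing down it reaches from about 0.4 to 0.825 m from the base axis. Payload 7 kg.
Tool frame: the origin (TCP) lies on the centre line of the jaws, within the pads' length; the fingertips stand 19 mm ahead of it and the grasp point (between the pads) is the TCP; z points along the fingers, y is the direction in which the jaws open and shut (so a half turn about z gives the same grasp; the last joint's range is limited). The gripper opens to 85 mm and grips with 20 to 120 N. Pads are 22 mm wide; open, the fingers measure 114 mm over their backs; the gripper's body (76 mm by 85 mm) begins 54 mm behind the grasp point. The pads swing forward as they close: fully open they stand 13 mm farther back than shut.
Start: joints at [-50.644, 20.546, 0.682, 0, -70.136, -16.507], TCP at [0.262, -0.622, 0.25] pointing down, gripper open.
Joint ranges: [-176.03, 176.03], [-82.01, 121.73], [-58.28, 71.71], [-173.87, 95.51], [-174.79, -0.11], [-173.66, 173.66]. Speed limits (degrees/s): [136.94, 136.94, 172.46, 180, 180, 180].

### API

Orientations are given as a 3x3 rotation matrix whose columns are the frame's x, y, z axes.
In Python, from plant import monitor, imaging, bot gives the robot as it stands.
- The arm moves only by the shell command python3 -m crank 'ROWS'. ROWS is JSON, a list that holds one entry, the list of rows, each a list of 7 numbers: the shift along the tool's x, y, z in units of 30 mm (1.0 is 30 mm), then the turn, a rotation vector about the tool's x, y, z in units of 8 degrees (1.0 is 8 degrees), then the opening, from 0 (shut) to 1 (fully open). In form: [[[x, y, z, rx, ry, rz, jaw], ...]]. A call has 1 to 12 rows; each row shifts and turns the commanded pose from where the row before left it, along the tool's axes as they then stand; what a row does not reach is not made up. A row lasts 1/10 s, in which the tool goes at most 50 mm and 8.59 degrees, less where a joint would pass 70% of its speed; a pose out of reach is approached as far as the arm can. A call is refused whole if a number of a shift passes 1 or a number of a turn 1, either way. A call with a gripper value outside its range is refused whole. The fingers move at their own pace and stop on an object; the grip force is fixed at half the most. Time passes only in rows, so rows that do not move let the fingers close. It gives the time, the measured TCP pose, the force and the opening at its end, in the units of the state.
- monitor.read_state(): the state, without advancing time (a new reading comes with each control period).
- imaging.capture(name): name is "side" or "top"; returns the picture (420x560x3 uint8, red, green, blue); there is no depth.
- imaging.camera_model(name): a dict with "fx", "fy", "cx", "cy" (pixels), "origin" and "attitude" of the camera in the world. Camera axes: x right, y up, looking along -z (the intrinsics and any distortion apply to the point x, -y, -z); pixel columns grow to the right and rows downward; lengths in m; the calibration is good to about 2 mm. A picture is of the moment at which its call begins. camera_model takes no time and is no camera call.
- bot.sign_off(): hands the job in, once; it reports no verdict.
The state is a dict: "time_s": time; "qpos": joint angles; "qvel": joint speeds; "effort": joint torques, N m; "eef_pos": TCP position; "tcp_rot": TCP orientation; "ft_force": force on the tool from outside, world axes, zero at the start; "wrist_torque": the same for the moment, N m; "opening": finger opening in m.
Only numpy, scipy, OpenCV 4.12 (cv2) and the standard library are available. Lean on these libraries where they do the work, as an engineer would, in place of code of your own. Each camera call takes 0.05 s, during which the arm holds its last target.

### The job

The oil pick-up pipe lies in the engine's oil pan under the baffle sheet and is longer than the window in the sheet: bring it out through the window, tilted, flange end first, without forcing it, shifting the pan or disturbing anything else. Then hold it level over the pan, strainer mouth down and both ends above the pan, a hand's breadth or more clear of it, so that it drips back into the pan. Finish still holding it there, at rest: do not put it down or let go.

Things in the scene. Friction and masses are not known exactly. Their poses are not given: they have to be found in the camera images.
- pan: Engine oil pan, black pressed steel, open side up, loose on the table, 3 kg. 436 x 250 mm over its rail (x long, y across), 81 mm high. Origin: centre of the underside, z up. Inside 400 x 216 mm, floor 5 mm thick. A flat 3 mm aluminium baffle sheet (underside at z 78 mm, top at 81 mm, flush with the rail) closes its top but for one window. The drain plug is on the -x end.
- pan_window (a point): Centre of the baffle's only window, at the sheet's top (81 mm above the pan's underside), 42.5 mm along +x from the pan's middle; axes as the pan's. The window is 205 mm along x by 160 mm across: pan x -60 to +145 mm, y -80 to +80 mm. The sheet so covers 140 mm of the inside at the -x (drain plug) end, 55 mm at the +x end.
- pickup_mid (a point): Steel oil pick-up pipe, 280 mm long, 0.2-0.4 kg, lying level on the pan's floor under the baffle, roughly along the pan. Point: half-way along, on the axis of its straight 22 mm tube, 24 mm above its underside (29 mm above the table as it lies). x: along the pipe to the flange; z: up, away from the strainer's mouth. Bare tube from x -98 to +126 mm. Centre of mass within 20 mm.
- pickup_flange (a point): Centre of the outer face of the pipe's flange, 140 mm along +x from its middle: the end on the window's side of the pan (towards pan +x). The flange is a plate 44 mm wide, 46 mm high (24 mm below the axis, 22 above), 6 mm thick.
- pickup_strainer (a point): Outer edge of the pipe's strainer bell, at the height of the tube axis, 140 mm along -x from its middle: the end hidden under the long part of the baffle (towards pan -x). The bell is 42 mm in diameter, 36 mm high, its mouth facing down 24 mm below the axis.
- socket: Bystander: deep socket, 30 mm dia x 50 mm, standing on the baffle sheet above the strainer end of the pan. Origin: centre of its underside.
- piston: Bystander: aluminium piston, 86 mm dia x 62 mm, standing on the table beyond the pan. Origin: centre of its underside.
- oil_filter: Bystander: white spin-on oil filter, 76 mm dia x 90 mm, standing on the table beyond the pan. Origin: centre of its underside.
- spring_a: Bystander: valve spring, 34 mm dia x 48 mm, standing beyond the pan. Origin: centre of its underside.
- spring_b: Bystander: valve spring, 34 mm dia x 48 mm, standing off the flange end of the pan. Origin: centre of its underside.
- wrench: Bystander: spanner, 190 mm long, lying on the table to the left. Origin: centre of its underside.
- conrod: Bystander: connecting rod, about 180 mm long x 68 mm, 22 mm thick, lying off the drain-plug end of the pan. Origin: centre of its underside.

How it is judged (in metres and radians):
On the way:
1. the pipe leans through the window: its flange end stands above the sheet while its strainer end is still below it (z of pickup_flange in the frame of pan above 0.1 m and z of pickup_strainer in the frame of pan below 0.078 m), for 0.1 s.
At the end, for the whole second after the job is handed in: Pipe held in the fingers at rest, touching nothing else, level and mouth down within 15 degrees; both ends within the pan's outline, their axis at least 165 mm above the table (60 mm clear of the pan); the pan flat, within 20 mm of its start (height (world z) of each of pickup_flange, pickup_strainer above 0.165 m and x of pickup_flange in the frame of pan between -0.218 and 0.218 m and y of pickup_flange in the frame of pan between -0.125 and 0.125 m and x of pickup_strainer in the frame of pan between -0.218 and 0.218 m and y of pickup_strainer in the frame of pan between -0.125 and 0.125 m and angle between pickup_mid's own z axis and vertical below 0.26 rad and contact force between the fingers and pickup above 1 N and contact force between pickup and pan below 0.05 N and linear speed of pickup below 0.03 m/s and angular speed of pickup below 0.2 rad/s and distance of pan from where it was at the start of the episode below 0.02 m and angle between pan's own z axis and vertical below 0.03 rad); the arm keeps its last pose, push and grip.
It fails at once if the pan is shifted by more than 20 mm (distance of pan from where it was at the start of the episode above 0.02 m).
It fails at once if the pipe is forced against the pan with more than 40 N (contact force between pickup and pan above 40 N).
It fails at once if another thing is knocked over or pushed more than 30 mm away (distance of any of socket, piston, oil_filter, spring_a, spring_b, wrench, conrod from where it was at the start of the episode above 0.03 m or angle between any of socket, piston, oil_filter, spring_a, spring_b, wrench, conrod's own z axis and vertical above 0.5 rad).
It also fails if it takes over 42 s, if anything falls off the work surface, if the arm or the gripper's body presses on something with over 40 N, if the wrist force passes 120 N, or if a joint passes its speed limit or range.

## Working session

There is one attempt and no reset: what is moved stays moved. The work goes in short steps, Python scripts to look and compute and a shell command to move; the robot and the scene stay as the last step left them, time stands still between calls to the robot, and variables do not carry over. Pictures are saved under pics/ and viewed, and the job is handed in when it is done.

```bash
ls; mkdir -p pics; python3 - <<'E'
from plant import monitor, imaging, bot
import cv2
s=monitor.read_state()
for k,v in s.items(): print(k,v)
for n in("side","top"):
    print(n,imaging.camera_model(n))
    cv2.imwrite(f"pics/{n}0.png",imaging.capture(n)[:,:,::-1])
E
```

```text
pics
time_s 0.0
qpos [-5.06426390e+01  2.05921565e+01  6.31473062e-01 -1.99262650e-02
 -7.01357760e+01 -1.65070607e+01]
qvel [ 0.0053645  -0.09844247  0.02268822 -0.08703492 -0.0085817  -0.02128665]
effort [-2.68978247e-04 -5.83324206e+01  2.93424153e+01  6.93661183e+00
 -5.89845877e-03  1.50127607e-05]
eef_pos [ 0.2619108  -0.62160648  0.24933865]
tcp_rot [[-9.21568517e-01 -3.88214895e-01 -8.14704177e-04]
 [-3.88215715e-01  9.21567296e-01  1.50912594e-03]
 [ 1.64939558e-04  1.70704392e-03 -9.99998529e-01]]
ft_force [-0.58110093 -0.10536228  0.00446426]
wrist_torque [-0.027883   -0.04635681 -0.02253912]
opening 0.08532495769041151
side {'fx': 512.3608669467146, 'fy': 512.3608669467146, 'cx': 281.3660051144687, 'cy': 212.08677707491492, 'origin': array([0.53380285, 1.11991778, 0.73067152]), 'attitude': array([[-0.99742189,  0.01903758, -0.06918923],
       [-0.06911583, -0.51420154,  0.85487998],
       [-0.01930236,  0.85745807,  0.51419167]])}
top {'fx': 449.41444002594574, 'fy': 449.41444002594574, 'cx': 280.5431601096135, 'cy': 211.45314099543893, 'origin': array([0.50702154, 0.05514973, 1.51566638]), 'attitude': array([[-0.02129215,  0.99673005, -0.07794781],
       [-0.99958432, -0.01970749,  0.02104294],
       [ 0.01943798,  0.07836346,  0.99673534]])}
```

View pics/side0.png

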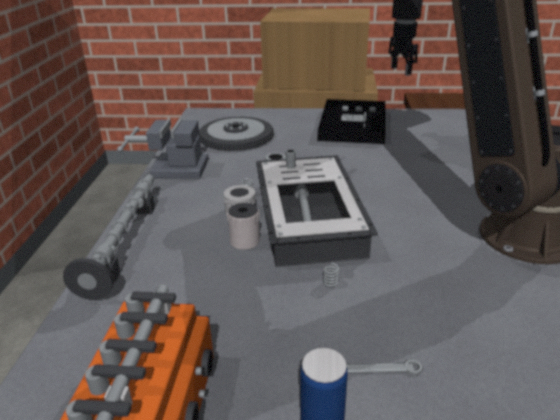

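View pics/top0.png

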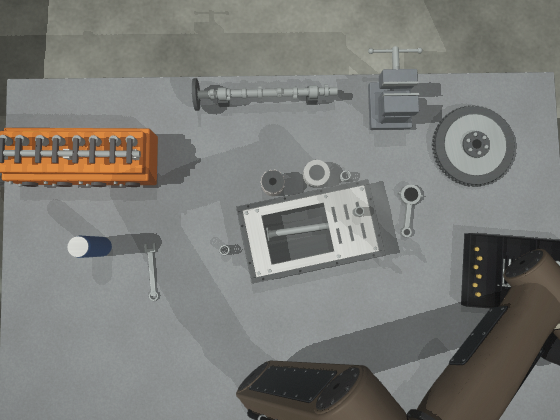

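```bash
python3 - <<'E'
import cv2
t=cv2.imread("pics/top0.png");s=cv2.imread("pics/side0.png")
cv2.imwrite("pics/t0z.png",cv2.resize(t[170:290,215:415],None,fx=4,fy=4,interpolation=cv2.INTER_CUBIC)[:, :800])
cv2.imwrite("pics/s0z.png",cv2.resize(s[140:290,220:380],None,fx=4,fy=4,interpolation=cv2.INTER_CUBIC))
E
```

```text
(no output)
```

View pics/t0z.png

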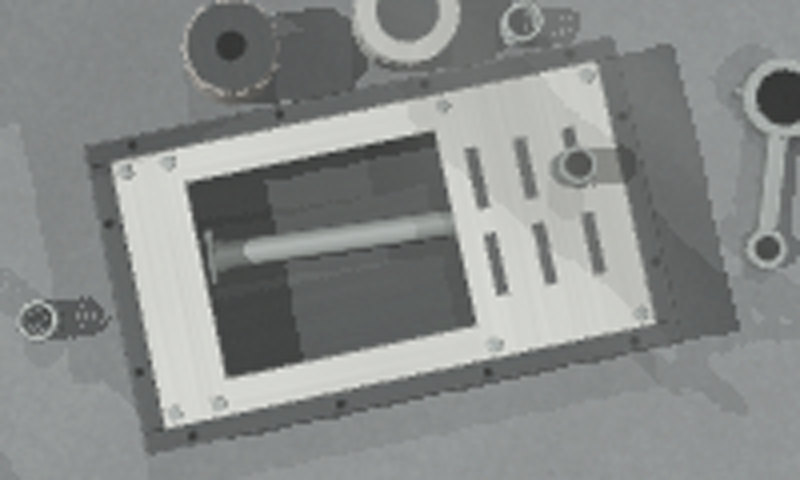

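View pics/s0z.png

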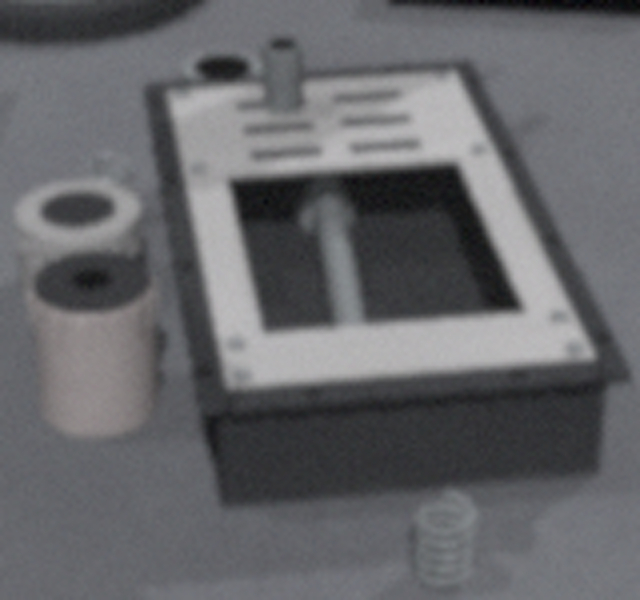

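```bash
cat > h.py <<'E'
import numpy as np, cv2
from plant import monitor, imaging, bot
def ray(n,u,v):
    c=imaging.camera_model(n); R=np.array(c['attitude'])
    d=R@np.array([(u-c['cx'])/c['fx'],-(v-c['cy'])/c['fy'],-1.0]); return np.array(c['origin']),d
def onz(n,u,v,z):
    o,d=ray(n,u,v); return o+d*(z-o[2])/d[2]
def proj(n,p):
    c=imaging.camera_model(n); q=np.array(c['attitude']).T@(np.asarray(p)-c['origin'])
    return np.array([c['cx']+c['fx']*q[0]/-q[2], c['cy']+c['fy']*q[1]/q[2]])
def cross(a,b):  # (name,u,v) x2
    o1,d1=ray(*a);o2,d2=ray(*b)
    A=np.c_[d1,-d2];t=np.linalg.lstsq(A,o2-o1,rcond=None)[0]
    p,q=o1+t[0]*d1,o2+t[1]*d2
    return (p+q)/2,np.linalg.norm(p-q)
E
python3 - <<'E'
from h import *
Z=lambda u,v:((u-1.5)/4+215,(v-1.5)/4+170)
W=[onz('top',*Z(*p),.081) for p in [(187,183),(437,132),(477,325),(226,379)]]
S=lambda u,v:((u-1.5)/4+220,(v-1.5)/4+140)
# side view: same corners: flange side/far(+x world)=(265,330), (232,182), (460,165), (522,310)
W2=[onz('side',*S(*p),.081) for p in [(265,331),(232,182),(459,165),(522,310)]]
for w in(W,W2):
    w=np.array(w);c=w.mean(0)
    ex=(w[0]+w[3]-w[1]-w[2])/2; L=np.linalg.norm(ex); ex/=L
    print(w[:,:2].round(4).tolist(),'c',c.round(4),'L',L,'W',np.linalg.norm((w[0]+w[1]-w[2]-w[3])/2),'yaw',np.degrees(np.arctan2(ex[1],ex[0])))
# tube axis from top: silhouettes midline, z~.029 (visible edges at axis height)
P=[onz('top',*Z(*p),.029) for p in [(260,248),(450,224)]]
d=P[0]-P[1];print('tube',P,np.degrees(np.arctan2(d[1],d[0])))
print('flange top', onz('top',*Z(213,255),.051), onz('top',*Z(208,236),.051),onz('top',*Z(216,282),.051))
print('socket top',onz('top',*Z(579,166),.131))
E
```

```text
[[0.6079, 0.0864], [0.6449, -0.115], [0.4898, -0.1425], [0.4515, 0.0583]] c [ 0.5485 -0.0282  0.081 ] L 0.2046223498373601 W 0.1582100884617554 yaw 100.62024037097648
[[0.6072, 0.087], [0.6411, -0.1013], [0.4878, -0.131], [0.4536, 0.0572]] c [ 0.5474 -0.022   0.081 ] L 0.19132952760453661 W 0.15631726860598652 yaw 100.2661929846547
tube [array([0.55644369, 0.02822483, 0.029     ]), array([ 0.57308115, -0.12975852,  0.029     ])] 96.0117456938074
flange top [0.55080881 0.0669928  0.051     ] [0.56635419 0.07076776 0.051     ] [0.52882942 0.06497405 0.051     ]
socket top [ 0.61149268 -0.21863416  0.131     ]
```

```bash
cat > goto.py <<'E'
from h import *
import sys
from scipy.spatial.transform import Rotation as Ro
def pipeR(yaw,tilt=0):
    # tool pose for pipe x at heading yaw(deg), flange up by tilt(deg); tool x = -pipe x, tool z = -pipe z
    a,t=np.radians(yaw),np.radians(tilt)
    px=np.array([np.cos(a)*np.cos(t),np.sin(a)*np.cos(t),np.sin(t)])
    py=np.array([-np.sin(a),np.cos(a),0]); pz=np.cross(px,py)
    x=-px;z=-pz;return np.c_[x,np.cross(z,x),z]
def delta(p,R):
    s=monitor.read_state();C=np.array(s['tcp_rot']);T=np.array(s['eef_pos'])
    print('t',round(s['time_s'],2),'pos',T.round(4),'F',np.round(s['ft_force'],1),'M',np.round(s['wrist_torque'],2),'open',round(s['opening'],4),'q',np.round(s['qpos'],1))
    rv=Ro.from_matrix(C.T@R).as_rotvec(degrees=True)/8
    d=np.asarray(p)-T
    print('turn units',rv.round(2),'shift now-frame',(C.T@d/.03).round(2),'shift target-frame',(R.T@d/.03).round(2))
E
python3 -m crank '[[[0,0,0,0,0,-0.92,1],[0,0,0,0,0,-0.92,1],[0,0,0,0,0,-0.92,1],[0,0,0,0,0,-0.92,1],[0,0,0,0,0,-0.92,1],[0,0,0,0,0,-0.92,1],[0,0,0,0,0,-0.92,0.9],[0,0,0,0,0,-0.92,0.8],[0,0,0,0,0,-0.92,0.8],[0,0,0,0,0,-0.92,0.8]]]'
python3 - <<'E'
from goto import *
delta([.564,-.045,.25],pipeR(96))
E
```

```text
time_s: 1.1
eef_pos: [0.262, -0.6218, 0.2497]
tcp_rot: [[0.118, -0.993, -0.0], [-0.993, -0.118, 0.001], [-0.001, 0.0, -1.0]]
ft_force: [0.5, 0.0, -0.2]
opening: 0.0686
t 1.1 pos [ 0.262  -0.6218  0.2497] F [ 0.5  0.  -0.2] M [ 0.02  0.03 -0.02] open 0.0686 q [-50.6  20.6   0.7  -0.  -70.1  57.4]
turn units [0.   0.01 0.09] shift now-frame [-17.91 -12.26   0.  ] shift target-frame [-1.807e+01 -1.202e+01 -1.000e-02]
```

```bash

python3 -m crank '[[[-0.5,-0.3,0,0,0,0.09,0.8],[-0.9,-0.6,0,0,0,0,0.8],[-0.9,-0.6,0,0,0,0,0.8],[-0.9,-0.6,0,0,0,0,0.8],[-0.9,-0.6,0,0,0,0,0.8],[-0.9,-0.6,0,0,0,0,0.8],[-0.9,-0.6,0,0,0,0,0.8],[-0.9,-0.6,0,0,0,0,0.8],[-0.9,-0.6,0,0,0,0,0.8],[-0.9,-0.6,0,0,0,0,0.8],[-0.9,-0.6,0,0,0,0,0.8]]]' >/dev/null
python3 -m crank '[[[-0.9,-0.6,0,0,0,0,0.8],[-0.9,-0.6,0,0,0,0,0.8],[-0.9,-0.6,0,0,0,0,0.8],[-0.9,-0.6,0,0,0,0,0.8],[-0.9,-0.6,0,0,0,0,0.8],[-0.9,-0.6,0,0,0,0,0.8],[-0.9,-0.6,0,0,0,0,0.8],[-0.9,-0.6,0,0,0,0,0.8],[-0.5,-0.6,0,0,0,0,0.8],[-0.5,-0.3,0,0,0,0,0.8],[0,0,0,0,0,0,0.8]]]' >/dev/null
python3 - <<'E'
from goto import *
delta([.564,-.045,.25],pipeR(96))
for n in("side","top"): cv2.imwrite(f"pics/{n}1.png",imaging.capture(n)[:,:,::-1])
E
```

```text
t 3.3 pos [ 0.5679 -0.0563  0.2497] F [ 0.  -0.2  0.3] M [-0.04  0.07 -0.  ] open 0.0683 q [ 14.   10.8 -12.8  -0.  -66.4  -8.2]
turn units [ 0.01  0.   -0.03] shift now-frame [-0.39  0.09 -0.01] shift target-frame [-0.39  0.09 -0.01]
```

View pics/side1.png

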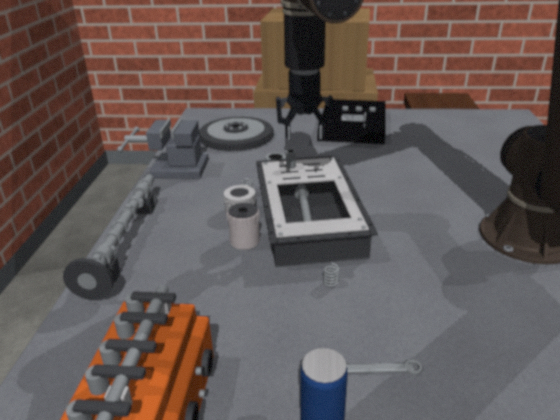

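View pics/top1.png

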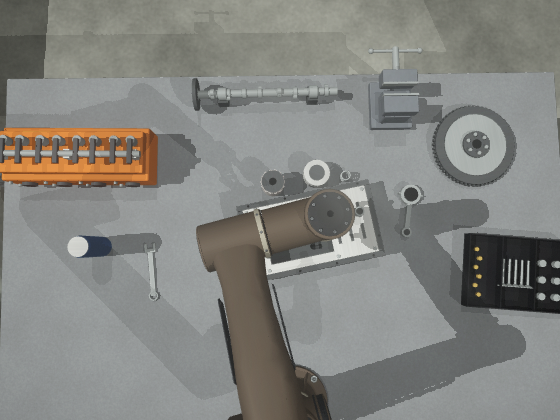

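```bash

python3 -m crank '[[[-0.39,0.09,0.2,0,0,0,0.6],[0,0,0.8,0,0,0,0.6],[0,0,0.8,0,0,0,0.6],[0,0,0.8,0,0,0,0.6],[0,0,0.8,0,0,0,0.6],[0,0,0.7,0,0,0,0.6],[0,0,0.6,0,0,0,0.6],[0,0,0.4,0,0,0,0.6],[0,0,0,0,0,0,0.6],[0,0,0,0,0,0,0.6]]]' >/dev/null
python3 - <<'E'
from goto import *
delta([.564,-.045,.031],pipeR(96))
im=imaging.capture("side")[:,:,::-1]
cv2.imwrite(f"pics/s2.png",cv2.resize(im[80:260,220:400],None,fx=3.3,fy=3.3,interpolation=cv2.INTER_CUBIC))
E
```

```text
t 4.4 pos [ 0.5633 -0.0464  0.0978] F [ 0.2 -0.5  0.4] M [ 0.04 -0.02 -0.04] open 0.0511 q [ 15.1  18.7 -24.4   0.  -46.9  -9.4]
turn units [-0.   -0.   -0.04] shift now-frame [-0.05 -0.03  2.23] shift target-frame [-0.04 -0.03  2.23]
```

View pics/s2.png

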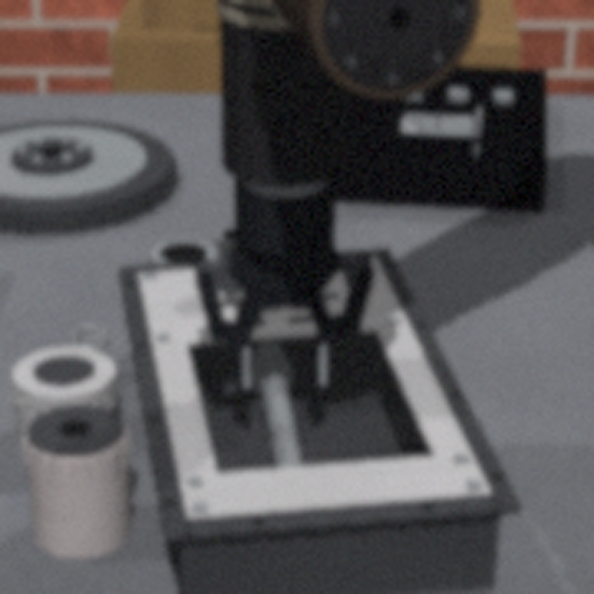

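```bash

python3 -m crank '[[[0,0,0.5,0,0,0,0.6],[0,0,0.5,0,0,0,0.6],[0,0,0.5,0,0,0,0.6],[0,0,0.4,0,0,0,0.6],[0,0,0.25,0,0,0,0.6],[0,0,0,0,0,0,0.6],[0,0,0,0,0,0,0.6]]]' 
python3 - <<'E'
from goto import *
delta([.564,-.045,.031],pipeR(96))
im=imaging.capture("side")[:,:,::-1]
cv2.imwrite(f"pics/s3.png",cv2.resize(im[80:260,220:400],None,fx=3.3,fy=3.3,interpolation=cv2.INTER_CUBIC))
E
```

```text
time_s: 5.15
eef_pos: [0.5636, -0.0462, 0.0332]
tcp_rot: [[0.1, -0.995, 0.001], [-0.995, -0.1, -0.0], [0.0, -0.0, -1.0]]
ft_force: [1.0, -0.2, 0.3]
opening: 0.0512
t 5.15 pos [ 0.5636 -0.0462  0.0332] F [ 1.  -0.2  0.3] M [0.01 0.   0.  ] open 0.0512 q [ 15.1  23.7 -27.6   0.  -38.6  -9.4]
turn units [-0.   -0.   -0.03] shift now-frame [-0.04 -0.02  0.07] shift target-frame [-0.04 -0.02  0.07]
```

View pics/s3.png

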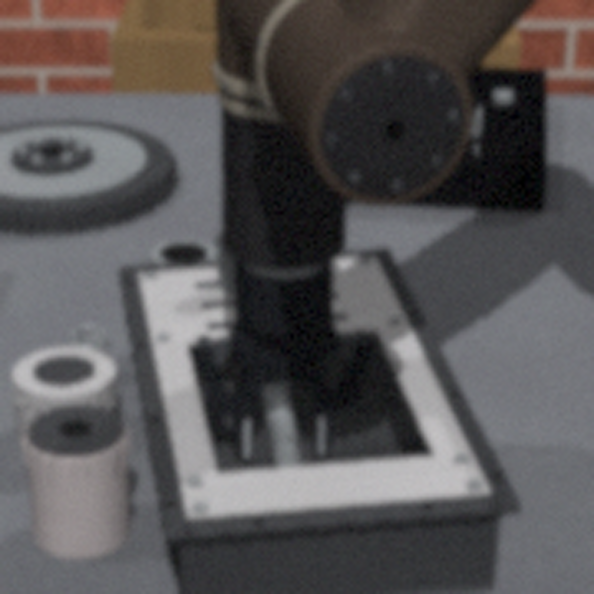

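```bash

python3 -m crank '[[[0,0,0.05,0,0,0,0.3],[0,0,0,0,0,0,0],[0,0,0,0,0,0,0],[0,0,0,0,0,0,0],[0,0,0,0,0,0,0],[0,0,0,0,0,0,0],[0,0,0,0,0,0,0],[0,0,0,0,0,0,0]]]' 
python3 - <<'E'
from goto import *
delta([.564,-.045,.031],pipeR(96))
E
```

```text
time_s: 6.0
eef_pos: [0.5634, -0.0462, 0.0319]
tcp_rot: [[0.1, -0.995, 0.001], [-0.995, -0.1, -0.0], [0.0, -0.001, -1.0]]
ft_force: [-2.6, 1.4, 5.4]
opening: 0.0198
t 6.0 pos [ 0.5634 -0.0462  0.0319] F [-2.6  1.4  5.4] M [0.23 0.74 0.2 ] open 0.0198 q [ 15.2  23.8 -27.7   0.  -38.4  -9.4]
turn units [-0.   -0.   -0.03] shift now-frame [-0.04 -0.02  0.03] shift target-frame [-0.04 -0.03  0.03]
```

```bash
cat > chain.py <<'E'
from goto import *
c=np.array([.5485,-.0282]);a=np.radians(100.6);e=np.array([np.cos(a),np.sin(a)]);n=np.array([-e[1],e[0]])
def pan(p): d=np.asarray(p)[:2]-c; return d@e+.0425, d@n
def chain(W,yaw=95.7,lat=None):
    s=monitor.read_state();p0=np.array(s['eef_pos']);R0=np.array(s['tcp_rot'])
    if lat is None: lat=pan(p0)[1]
    print('now pan',np.round(pan(p0),4),p0[2].round(4))
    for X,Z,t in W:
        R=pipeR(yaw,t);xy=c+e*(X/1000-.0425)+n*lat;p=np.array([*xy,Z/1000])
        print((X,Z,t),(R0.T@(p-p0)/.03).round(2),(Ro.from_matrix(R0.T@R).as_rotvec(degrees=True)/8).round(2));p0,R0=p,R
E
python3 - <<'E'
from chain import *
chain([(17,37,0),(12,40,0),(12,51,3.75),(12,61,7.5),(12,70,11.25),(13,79,15),(20,86,18),(30,94,21),(40,102,24),(50,108,27),(60,115,30),(80,116,30),(100,120,30)])
E
```

```text
now pan [ 0.0221 -0.0113] 0.0319
(17, 37, 0) [ 0.17 -0.01 -0.17] [-0.   -0.    0.01]
(12, 40, 0) [ 0.17 -0.01 -0.1 ] [0. 0. 0.]
(12, 51, 3.75) [ 0.    0.   -0.37] [ 0.   -0.47 -0.  ]
(12, 61, 7.5) [-0.02 -0.   -0.33] [ 0.   -0.47  0.  ]
(12, 70, 11.25) [-0.04  0.   -0.3 ] [-0.   -0.47  0.  ]
(13, 79, 15) [-0.09  0.   -0.29] [-0.   -0.47 -0.  ]
(20, 86, 18) [-0.28  0.02 -0.17] [-0.   -0.38 -0.  ]
(30, 94, 21) [-0.4   0.03 -0.15] [-0.   -0.38 -0.  ]
(40, 102, 24) [-0.41  0.03 -0.13] [ 0.   -0.38  0.  ]
(50, 108, 27) [-0.38  0.03 -0.05] [ 0.   -0.37 -0.  ]
(60, 115, 30) [-0.4   0.03 -0.06] [-0.   -0.37  0.  ]
(80, 116, 30) [-0.59  0.06  0.3 ] [0. 0. 0.]
(100, 120, 30) [-0.64  0.06  0.22] [0. 0. 0.]
```

```bash

python3 -m crank '[[[0,0,-0.15,0,0,0,0],[0.17,0,-0.1,0,0,0,0],[0.17,0,-0.05,0,0,0,0],[0,0,-0.2,0,-0.23,0,0],[0,0,-0.19,0,-0.23,0,0],[0,0,-0.17,0,-0.23,0,0],[-0.02,0,-0.17,0,-0.23,0,0],[-0.02,0,-0.15,0,-0.23,0,0],[-0.02,0,-0.15,0,-0.24,0,0],[0,0,0,0,0,0,0],[0,0,0,0,0,0,0]]]' 
python3 - <<'E'
from chain import *
chain([(12,70,11.25),(13,79,15),(20,86,18),(30,94,21),(40,102,24),(50,108,27),(60,115,30),(80,116,30),(100,120,30)],lat=-.0113)
for n in("side","top"): cv2.imwrite(f"pics/{n}4.png",cv2.resize(imaging.capture(n)[80:280,200:420,::-1],None,fx=3,fy=3,interpolation=cv2.INTER_CUBIC))
E
```

```text
time_s: 7.1
eef_pos: [0.5642, -0.0576, 0.071]
tcp_rot: [[0.097, -0.995, -0.019], [-0.977, -0.099, 0.191], [-0.192, 0.0, -0.981]]
ft_force: [-0.2, 0.3, -4.0]
opening: 0.0204
now pan [ 0.0107 -0.01  ] 0.071
(12, 70, 11.25) [-0.04 -0.04  0.04] [ 0.   -0.02 -0.01]
(13, 79, 15) [-0.09  0.   -0.29] [-0.   -0.47 -0.  ]
(20, 86, 18) [-0.28  0.02 -0.17] [-0.   -0.38 -0.  ]
(30, 94, 21) [-0.4   0.03 -0.15] [-0.   -0.38 -0.  ]
(40, 102, 24) [-0.41  0.03 -0.13] [ 0.   -0.38  0.  ]
(50, 108, 27) [-0.38  0.03 -0.05] [ 0.   -0.37 -0.  ]
(60, 115, 30) [-0.4   0.03 -0.06] [-0.   -0.37  0.  ]
(80, 116, 30) [-0.59  0.06  0.3 ] [0. 0. 0.]
(100, 120, 30) [-0.64  0.06  0.22] [0. 0. 0.]
```

View pics/side4.png

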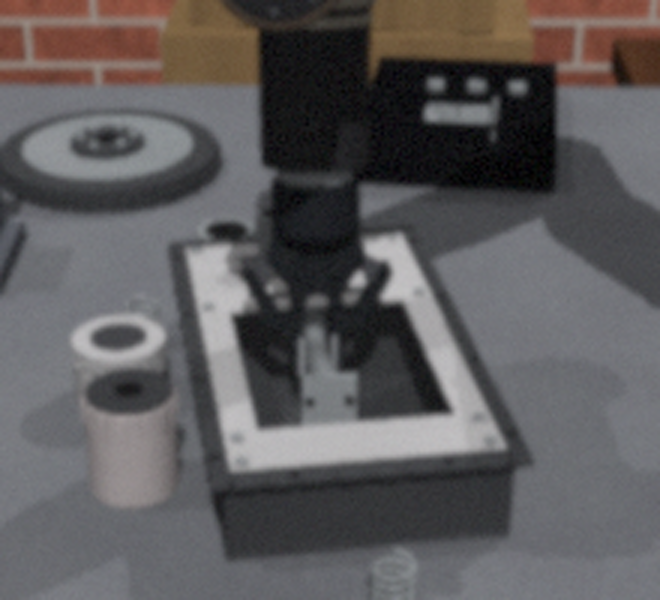

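View pics/top4.png

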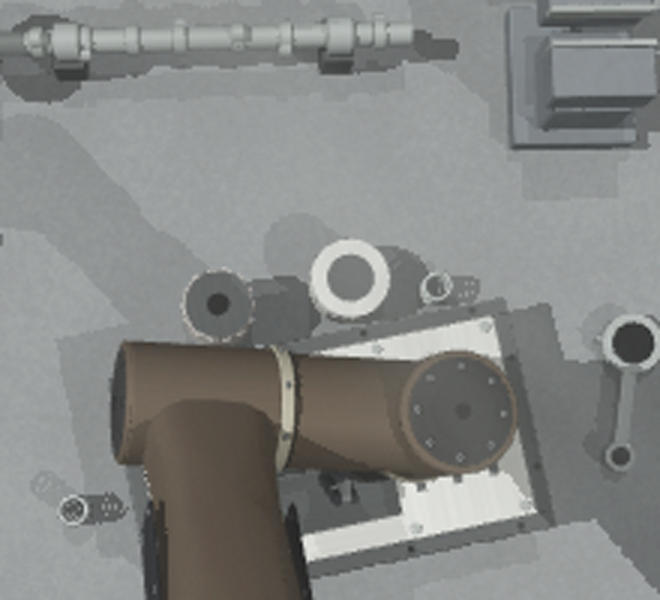

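```bash

python3 - <<'E'
from h import *
s=monitor.read_state();R=s['tcp_rot'];p=s['eef_pos']
print(proj('side',p-R[:,0]*.115+R[:,2]*.003))
E
python3 -m crank '[[[-0.06,-0.02,-0.15,0,-0.24,0,0],[-0.06,-0.02,-0.11,0,-0.24,0,0],[-0.28,0.02,-0.17,0,-0.38,0,0],[-0.4,0.03,-0.15,0,-0.38,0,0],[-0.4,0.03,-0.13,0,-0.38,0,0],[0,0,0,0,0,0,0],[0,0,0,0,0,0,0]]]' 
python3 - <<'E'
from chain import *
chain([(40,102,24),(50,108,27),(60,115,30),(80,116,30),(100,120,30)],lat=-.0113)
for n in("side",): cv2.imwrite(f"pics/{n}5.png",cv2.resize(imaging.capture(n)[80:280,200:420,::-1],None,fx=3,fy=3,interpolation=cv2.INTER_CUBIC))
s=monitor.read_state();R=s['tcp_rot'];p=s['eef_pos']
print(proj('side',p-R[:,0]*.115+R[:,2]*.003))
E
```

```text
[309.12571047 212.84637164]
time_s: 7.9
eef_pos: [0.5602, -0.0291, 0.1023]
tcp_rot: [[0.091, -0.995, -0.041], [-0.909, -0.1, 0.404], [-0.406, 0.0, -0.914]]
ft_force: [-0.2, 0.3, -2.6]
opening: 0.0201
now pan [ 0.0395 -0.0113] 0.1023
(40, 102, 24) [-0.01  0.    0.01] [ 0. -0.  0.]
(50, 108, 27) [-0.38  0.03 -0.05] [ 0.   -0.37 -0.  ]
(60, 115, 30) [-0.4   0.03 -0.06] [-0.   -0.37  0.  ]
(80, 116, 30) [-0.59  0.06  0.3 ] [0. 0. 0.]
(100, 120, 30) [-0.64  0.06  0.22] [0. 0. 0.]
[310.49606304 196.87350526]
```

View pics/side5.png

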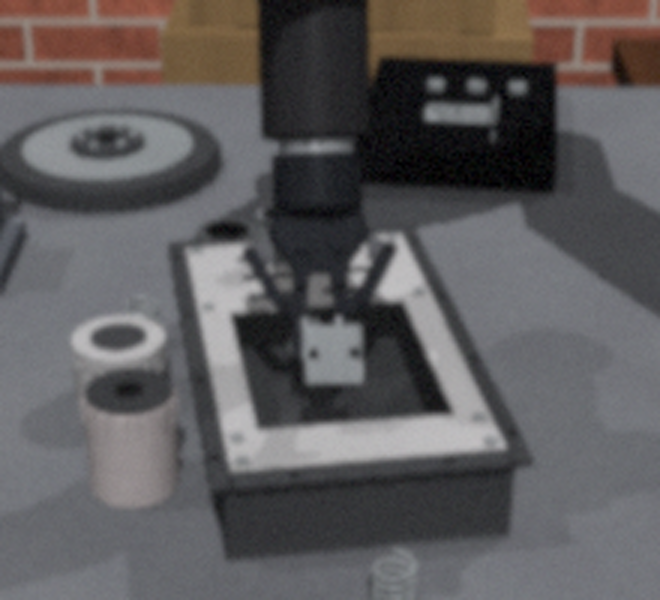

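```bash

python3 -m crank '[[[-0.38,0.03,-0.05,0,-0.37,0,0],[-0.4,0.03,-0.06,0,-0.37,0,0],[-0.59,0.06,0.2,0,0,0,0],[-0.64,0.06,0.2,0,0,0,0],[0,0,0,0,0,0,0],[0,0,0,0,0,0,0]]]' 
python3 - <<'E'
from chain import *
chain([(100,122,30),(102,235,30),(70,235,15),(35,235,0)],lat=-.0113)
for n in("side",): cv2.imwrite(f"pics/{n}6.png",cv2.resize(imaging.capture(n)[80:280,200:420,::-1],None,fx=3,fy=3,interpolation=cv2.INTER_CUBIC))
s=monitor.read_state();R=s['tcp_rot'];p=s['eef_pos']
print(proj('side',p-R[:,0]*.115+R[:,2]*.003),s['ft_force'],s['wrist_torque'],s['qpos'])
E
```

```text
time_s: 8.55
eef_pos: [0.5488, 0.0284, 0.1236]
tcp_rot: [[0.088, -0.995, -0.051], [-0.862, -0.101, 0.496], [-0.499, 0.0, -0.867]]
ft_force: [-0.4, -0.3, -3.3]
opening: 0.0202
now pan [ 0.0981 -0.0107] 0.1236
(100, 122, 30) [-0.03 -0.01  0.08] [ 0.01 -0.01  0.01]
(102, 235, 30) [-1.94  0.01 -3.23] [0. 0. 0.]
(70, 235, 15) [ 0.92 -0.09 -0.53] [0.   1.87 0.  ]
(35, 235, 0) [ 1.12 -0.1  -0.3 ] [-0.    1.87 -0.  ]
[314.99829945 195.73147837] [ 0.07251006 -0.01652526 -3.36716533] [-2.19401462 -0.18421489  0.01635102] [  1.31350075  21.41195473  -9.54836804 -33.09187486 -65.6608909
  20.19855663]
```

View pics/side6.png

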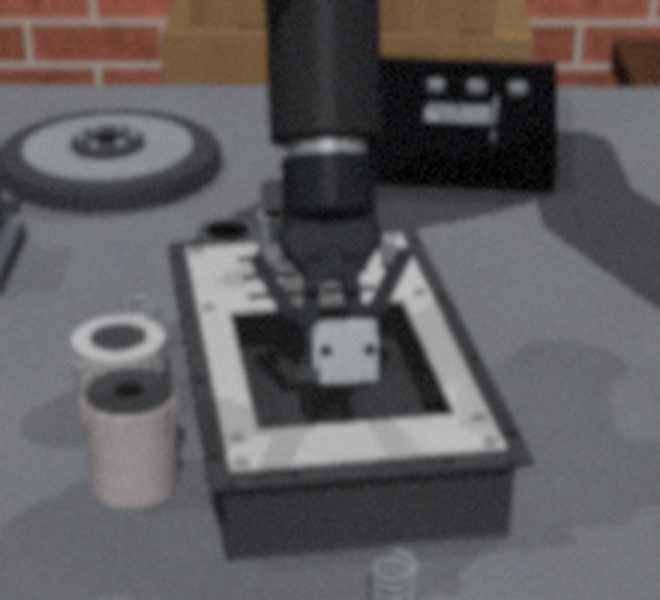

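```bash

python3 -m crank '[[[-0.7,0.05,0,0,0,0,0],[-0.7,0.05,-0.1,0,0,0,0],[-0.27,0,-0.47,0,0,0,0],[-0.27,0,-0.47,0,0,0,0],[-0.27,0,-0.47,0,0,0,0],[-0.27,0,-0.47,0,0,0,0],[-0.27,0,-0.47,0,0,0,0],[-0.14,0,-0.24,0,0,0,0],[0,0,0,0,0,0,0],[0,0,0,0,0,0,0]]]' 
python3 - <<'E'
from chain import *
chain([(110,240,22.5),(85,240,15),(60,240,7.5),(30,240,0)],lat=-.0113)
for n in("side",): cv2.imwrite(f"pics/{n}7.png",cv2.resize(imaging.capture(n)[80:280,200:420,::-1],None,fx=3,fy=3,interpolation=cv2.INTER_CUBIC))
s=monitor.read_state();R=s['tcp_rot'];p=s['eef_pos']
print(proj('side',p-R[:,0]*.115+R[:,2]*.003),s['ft_force'],s['wrist_torque'],s['qpos'])
E
```

```text
time_s: 9.6
eef_pos: [0.5424, 0.0624, 0.2368]
tcp_rot: [[0.086, -0.995, -0.05], [-0.862, -0.1, 0.498], [-0.5, 0.0, -0.866]]
ft_force: [0.2, 0.4, -4.4]
opening: 0.0204
now pan [ 0.1327 -0.0107] 0.2368
(110, 240, 22.5) [ 0.6  -0.08 -0.47] [0.   0.94 0.  ]
(85, 240, 15) [ 0.77 -0.07 -0.32] [-0.    0.94  0.  ]
(60, 240, 7.5) [ 0.8  -0.07 -0.21] [0.   0.94 0.  ]
(30, 240, 0) [ 0.99 -0.09 -0.13] [-0.    0.94 -0.  ]
[318.76532475 155.52154612] [-0.54498233  0.12302766 -3.12583084] [-2.22197101e+00 -2.20322514e-01  1.50038915e-03] [  5.17276255  13.39167153  -5.02126355 -31.2759514  -74.46081747
   9.87946796]
```

View pics/side7.png

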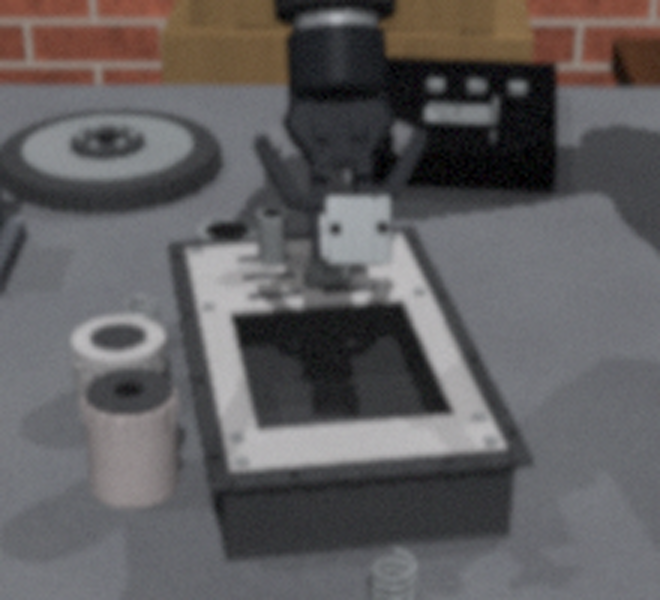

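```bash

python3 -m crank '[[[0.3,-0.04,-0.24,0,0.47,0,0],[0.3,-0.04,-0.23,0,0.47,0,0],[0.38,-0.04,-0.16,0,0.47,0,0],[0.38,-0.03,-0.16,0,0.47,0,0],[0.4,-0.03,-0.1,0,0.47,0,0],[0.4,-0.04,-0.1,0,0.47,0,0],[0.5,-0.04,-0.07,0,0.47,0,0],[0.5,-0.04,-0.06,0,0.47,0,0],[0,0,0,0,0,0,0],[0,0,0,0,0,0,0],[0,0,0,0,0,0,0]]]' 
python3 - <<'E'
from chain import *
chain([(30,240,0)],lat=-.0113)
for n in("side","top"): cv2.imwrite(f"pics/{n}8.png",cv2.resize(imaging.capture(n)[80:280,200:420,::-1],None,fx=3,fy=3,interpolation=cv2.INTER_CUBIC))
s=monitor.read_state();R=s['tcp_rot'];p=s['eef_pos']
for d in(-.165,0.115):
    q=p-R[:,0]*d+R[:,2]*.003;print(q,pan(q),proj('side',q),proj('top',q))
print(s['ft_force'],s['wrist_torque'],s['qpos'])
E
```

```text
time_s: 10.75
eef_pos: [0.5617, -0.038, 0.243]
tcp_rot: [[0.099, -0.995, -0.001], [-0.995, -0.099, 0.0], [-0.0, 0.001, -1.0]]
ft_force: [0.1, 0.0, -3.1]
opening: 0.0198
now pan [ 0.0305 -0.0111] 0.243
(30, 240, 0) [ 0.02 -0.01  0.1 ] [0. 0. 0.]
[ 0.57826991 -0.20241665  0.24031162] (np.float64(-0.13421992274099545), np.float64(0.0027854928299296815)) [302.26008259 115.82684456] [361.5647518  219.81279896]
[0.55047588 0.07620045 0.24026982] (np.float64(0.14475542603354707), np.float64(-0.021146766335277234)) [310.42563195 159.98173402] [264.05104577 231.57419801]
[-0.12037519 -0.02513656 -3.57422284] [0.00192351 0.03540652 0.04468006] [ 1.60242278e+01  1.03432702e+01 -1.42672467e+01  9.29522246e-03
 -6.53908207e+01 -1.03312863e+01]
```

View pics/side8.png

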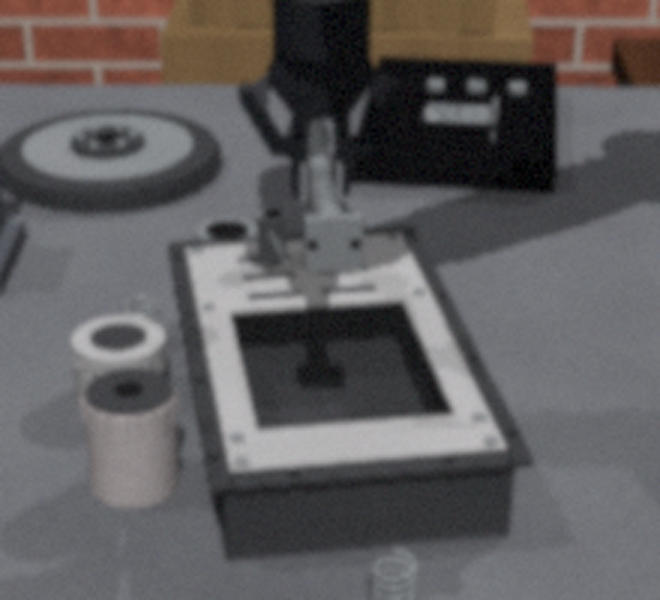

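View pics/top8.png

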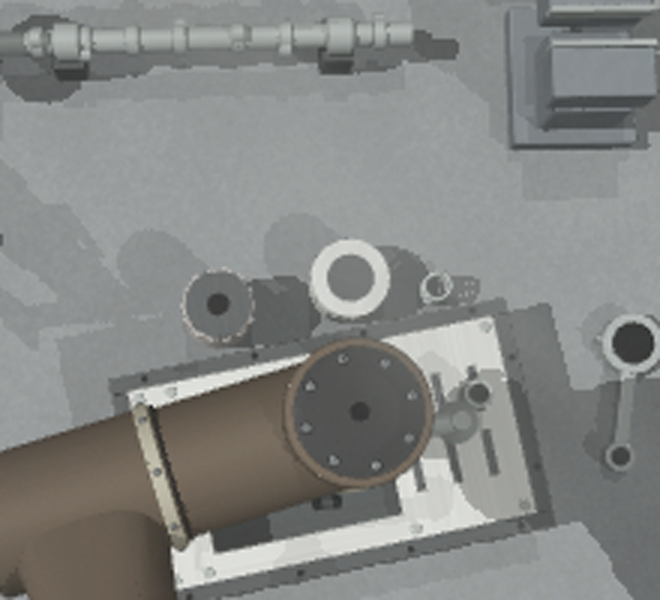

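```bash

python3 -m crank '[[[0,0,0,0,0,0,0],[0,0,0,0,0,0,0],[0,0,0,0,0,0,0]]]' 
python3 -c "
from plant import bot,monitor
print(monitor.read_state()['qvel']);print(bot.sign_off())"
```

```text
time_s: 11.15
eef_pos: [0.5618, -0.0384, 0.2434]
tcp_rot: [[0.1, -0.995, 0.0], [-0.995, -0.1, -0.001], [0.001, -0.0, -1.0]]
ft_force: [0.4, -0.3, -3.9]
opening: 0.0203
[ 0.02297498 -0.0671226  -0.02547173  0.09188165  0.03739414 -0.16371878]
the job is handed in; nothing more can be done
None
```

The pipe is out of the pan and the job was handed in at 11.15 s, with the arm still holding the pipe level and mouth down over the pan. I gripped it about 25 mm on the flange side of its middle and tilted it to 30° flange first. I then drew it through the window and levelled it above the sheet.

Last checks before handing in:
- **Height:** the axis was at about 0.240 m, against the 0.165 m needed.
- **Position over the pan:** the ends were at about pan x -0.134 and +0.145 m, with y within 0.021 m of the centre line, so inside the outline.
- **Tilt:** the tool was vertical to within about 0.1°. The pipe's ends appeared within about 1 pixel of where the gripper pose predicted in both camera views, so it had not slipped.
- **Load and rest:** the wrist carried only the pipe's weight (about 3.5 N), and joint speeds were at noise level.
- **Lean through the window:** at the 24° pause the flange end was at about 0.146 m and the strainer end at about 0.032 m, both worked out from the gripper pose.
- **Surroundings:** in the pictures the pan's sheet corner was within a pixel of its start. The socket and the bystanders in view of the last close-up pictures were in place. I did not look at the spanner again after the first approach.

None of these checks failed or disagreed. An early estimate of the window from the side view's far edge came out about 13 mm short, so I used the top view, which matched the stated window size to within 2 mm.

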